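Rake the stretcher offcuts out from under the paint riser into the scrap tray

ROBOT

A 7-joint arm with a two-finger parallel gripper is mounted at the origin on the work surface. World frame = base frame: x ahead of the robot, y to its left, z up, the work surface at z = 0. Lengths are in m, angles in rad, forces in N, time in s.
With the tool pointing down it reaches from about 0.425 to 0.925 m from the base axis. Payload 6.8 kg.
Tool frame: the origin (TCP) lies midway between the tips of the shut fingers; the grasp point (between the pads) lies 19 mm behind it; x points along the fingers, y is the direction in which the jaws open and shut, and the axes are right-handed (so a half turn about x gives the same grasp; the last joint's range is limited). The gripper opens to 85 mm and grips with 20 to 120 N. Pads are 22 mm wide; open, the fingers measure 114 mm over their backs; the gripper's body (76 mm by 85 mm) begins 54 mm behind the grasp point. The pads swing forward as they close: fully open they stand 13 mm farther back than shut.
Start: joints at [-1.245, 0.477, 0.022, 1.555, -0.011, 1.109, -0.083], TCP at [0.284, 0.612, 0.231] pointing down, gripper open.
Joint ranges: [-2.96, 2.96], [-0.34, 2.1], [-1.41, 1.46], [0.24, 2.44], [-1.37, 4.51], [0.17, 1.92], [-2.96, 2.96]. Speed limits (rad/s): [2.39, 2.39, 3.14, 3.14, 3.14, 3.14, 3.14].

INTERFACE

Orientations are given as a rotation vector (axis times angle).
In Python, from bench import r, viewer, nets gives the robot as it stands.
- The arm moves only by the shell command python3 -m pendant 'ROWS' [FORCE]. ROWS is JSON, one flat list of numbers, 5 for each row, row after row: the finger opening in mm, from 0 to 85.4, then the shift along the tool's x, y, z in mm, then the turn about the tool's x in rad. A call has 1 to 20 rows; each row shifts and turns the commanded pose from where the row before left it, along the tool's axes as they then stand; what a row does not reach is not made up. A row lasts 1/8 s, in which the tool goes at most 62.5 mm and 10.7 degrees, less where a joint would pass 70% of its speed; a pose out of reach is approached as far as the arm can. A call with a gripper value outside its range is refused whole. The fingers move at their own pace and stop on an object; FORCE is the grip in N (left out, the last holds). Time passes only in rows, so rows that do not move let the fingers close. It gives the time, the measured TCP pose, the force and the opening at its end, in the units of the state.
- r.get_obs(): the state, without advancing time (a new reading comes with each control period).
- viewer.grab_frame(name): name is "scene" or "side" or "wrist"; returns (picture, depth): 400x640x3 uint8, red, green, blue; 400x640 float32, m along the optical axis (not along the pixel's ray), 0 where there is no reading.
- viewer.calibration(name): a dict with "mtx" (3x3 intrinsics, pixels), "world_to_cam" (4x4, takes a point from world to camera coordinates). Camera axes: x right, y up, looking along -z (the intrinsics and any distortion apply to the point x, -y, -z); pixel columns grow to the right and rows downward; lengths in m; the calibration is good to about 2 mm. A picture is of the moment at which its call begins: read the wrist's pose just before it. calibration takes no time and is no camera call; for the wrist camera it gives the pose at the moment of the call.
- r.hand_in(): hands the job in, once; it reports no verdict.
Trained networks look in the newest picture that a camera, given by its name, has taken for a name from the list of things; names that differ only in an ending like _2 or _b are one class to them, and where a whole thing is asked for, a point or a joint stands for the part that bears it (a point fixed in the world has none). Each returns a list of dicts, best first, with "score" (0 to 1); they miss things now and then, are a little off and sometimes report something else, mostly with a low value. They report only what shows in the picture. A call takes as long as a camera call. They do not tell look-alikes from the thing itself.
- nets.look_for(name, camera): "location" ([x, y, z] in m, in world coordinates, good to about 4 mm: the middle of the surface that is visible of it).
- nets.silhouettes(name, camera): "mask" (400x640 bool, what is visible of it).
The state is a dict: "clock": time; "joints": joint angles; "qvel": joint speeds; "tau": joint torques, N m; "tcp_pos": TCP position; "orientation": TCP orientation; "contact_force": force on the tool from outside, world axes, zero at the start; "moment": the same for the moment, N m; "grip_width": finger opening in m.
Only numpy, scipy, OpenCV 4.12 (cv2) and the standard library are available. Lean on these libraries where they do the work, as an engineer would, in place of code of your own. Each camera call takes 0.05 s, during which the arm holds its last target. There are 200 camera calls.

TASK

Take the rake and with it sweep the three wooden offcuts out from under the clear paint riser, along the table and right into the scrap tray, past its ramp; move the offcuts with the rake only, never with the gripper, without lifting or throwing them. Be gentle: do not ram the riser or the tray, and leave the bottles, jar and tape where they are. When all three are in, stand the rake back upright near the middle of its cork mat and let go.

Things in the scene. Friction and masses are not known exactly. Their poses are not given: they have to be found in the camera images.
- rake: Self-standing rake: rubber foot 36 x 140 x 30 mm (x, y, z) with a 28 x 28 mm upright wooden handle in its middle, up to 242 mm above the sole; 250 g; back and front alike. Origin: centre of the sole; z up the handle. Starts upright on the mat, foot along the mat's length. Held 220 mm up and leaned about 32 degrees to the robot, its foot reaches 70 mm behind the riser's front edge.
- mat: Cork mat 190 x 100 x 4 mm, fixed on the table at the robot's right. Origin: centre of its underside, on the table; x along its length. Its top is at height 4 mm.
- riser: Fixed clear shelf on two white side panels 500 mm apart (inside): deck 524 wide, 170 deep, 8 thick, underside 185 mm above the table, open at front and back. Paint bottles stand on its rear, from 105 mm behind the front edge. Origin: on the table straight below the middle of the deck's front (robot side) edge; x points in under the deck, y left along the edge, z up.
- tray: Fixed aluminium tray in front of the riser, open towards it; inside 330 wide, 150 mm deep; walls 40 high, 6 thick on three sides; floor 4 mm thick, reached by a 25 mm long ramp rising from the table at the mouth. Origin: on the table, middle of the mouth's edge; x points out of the mouth to the riser (inside: x 0 to -150, y -165 to 165 mm), z up.
- bar_offcut: Offcut of a pine stretcher bar, 38 x 80 mm, 12 mm thick with a raised bead to 16 mm along one side, 30 g. Origin: centre of its underside; x across, y along its length, z up. Starts flat on the table under the riser, roughly parallel to its front edge, 20 to 28 mm (centre) behind it, no part over 55 mm behind it. Move with the rake only.
- ply_offcut: Offcut of plywood, 38 x 74 x 9 mm, 20 g. Origin: centre of its underside; x across, y along its length, z up. Starts flat on the table under the riser, roughly parallel to its front edge, 20 to 28 mm (centre) behind it, no part over 55 mm behind it. Move with the rake only.
- block_offcut: Offcut of pine, 38 x 64 x 16 mm, 25 g. Origin: centre of its underside; x across, y along its length, z up. Starts flat on the table under the riser, roughly parallel to its front edge, 20 to 28 mm (centre) behind it, no part over 55 mm behind it. Move with the rake only.
- paint_bottle: White paint bottle, 44 mm across, 110 mm high, under the riser near one of its side panels. A bystander: must stay where it stands. Origin at the centre of its underside.
- jar: Glass jar with a steel lid, 52 mm across, 75 mm high, under the riser near the other side panel. A bystander: must stay where it stands. Origin at the centre of its underside.
- tape: Roll of paper tape lying flat, 90 mm across, 25 mm high, just in front of the riser's left part. A bystander: must stay where it stands. Origin at the centre of its underside.
- ink: Blue paint bottle, 60 mm across, 120 mm high, at the left. A bystander: must stay where it stands. Origin at the centre of its underside.
There are look-alikes about, which are no part of the job. Of the things that look like the mat, take the one that is farthest from the robot's base at the start.

How it is judged:
By the outcome, as a careful person would: the job done as asked, in the order asked, and still so for the second after the job is handed in, with the robot touching nothing.
It also fails if it takes over 72 s, if anything falls off the work surface, if the arm or the gripper's body presses on something with over 40 N, if the wrist force passes 120 N, or if a joint passes its speed limit or range.

## Working session

There is one attempt and no reset: what is moved stays moved. The work goes in short steps, Python scripts to look and compute and a shell command to move; the robot and the scene stay as the last step left them, time stands still between calls to the robot, and variables do not carry over. Pictures are saved under pics/ and viewed, about 8 in all and at most 12, crops included, and the job is handed in when it is done.

```bash
ls; mkdir -p pics; cat > h.py <<'E'
import numpy as np, cv2
from scipy.spatial.transform import Rotation as R
from bench import r, viewer, nets
def snap(cam,fn=None):
    p,d=viewer.grab_frame(cam)
    if fn: cv2.imwrite('pics/'+fn,cv2.cvtColor(p,cv2.COLOR_RGB2BGR))
    return p,d
def cloud(cam,d):
    c=viewer.calibration(cam);K=np.array(c['mtx']);T=np.linalg.inv(np.array(c['world_to_cam']))
    v,u=np.mgrid[0:400,0:640]
    P=np.stack([(u-K[0,2])/K[0,0]*d,-(v-K[1,2])/K[1,1]*d,-d],-1)
    return P@T[:3,:3].T+T[:3,3]
def st():
    o=r.get_obs()
    print('t',round(o['clock'],2),'tcp',np.round(o['tcp_pos'],4),'F',np.round(o['contact_force'],1),'w',round(o['grip_width'],4),'\nq',np.round(o['joints'],3),'\nR',np.round(R.from_rotvec(o['orientation']).as_matrix(),3).tolist())
    return o
E
python3 - <<'E'
from h import *
st()
for cam in ['scene','side']:
    p,d=snap(cam,cam+'1.png'); P=cloud(cam,d)
    c=viewer.calibration(cam); T=np.linalg.inv(np.array(c['world_to_cam'])); print(cam,'at',T[:3,3].round(2),'keys',list(c))
    for n in ['rake','mat','riser','tray','bar_offcut','ply_offcut','block_offcut','paint_bottle','jar','tape','ink']:
        print(n,[(np.round(x['location'],3).tolist(),round(x['score'],2)) for x in nets.look_for(n,cam)])
E
```

```text
pics
t 0.0 tcp [0.2835 0.612  0.2303] F [ 0.2  0.6 -0.3] w 0.0856 
q [-1.245  0.478  0.022  1.556 -0.012  1.109 -0.083] 
R [[-0.001, 0.42, 0.907], [-0.002, 0.907, -0.42], [-1.0, -0.002, 0.0]]
scene at [-0.1  -0.62  0.93] keys ['mtx', 'world_to_cam']
rake [([0.473, -0.407, 0.101], 0.72)]
mat [([0.466, -0.406, 0.006], 0.83), ([0.25, -0.4, 0.003], 0.8)]
riser [([0.711, -0.077, 0.193], 0.66), ([0.418, 0.007, 0.007], 0.41)]
tray []
bar_offcut [([0.641, -0.053, 0.012], 0.53), ([0.708, -0.077, 0.195], 0.37)]
ply_offcut [([0.644, 0.031, 0.011], 0.65)]
block_offcut [([0.646, 0.11, 0.017], 0.75)]
paint_bottle [([0.471, -0.406, 0.101], 0.74), ([0.685, 0.223, 0.055], 0.57)]
jar [([0.637, -0.187, 0.055], 0.78)]
tape [([0.58, 0.263, 0.018], 0.92)]
ink [([0.458, 0.407, 0.067], 0.74)]
side at [-0.19 -0.96  0.83] keys ['mtx', 'world_to_cam']
rake [([0.473, -0.406, 0.092], 0.83), ([0.637, -0.184, 0.044], 0.61)]
mat [([0.225, -0.403, 0.006], 0.94), ([0.457, -0.42, 0.007], 0.61)]
riser [([0.72, -0.094, 0.192], 0.73), ([0.646, 0.11, 0.02], 0.63), ([0.422, -0.0, 0.005], 0.52)]
tray [([0.422, 0.0, 0.004], 0.66), ([0.65, 0.111, 0.018], 0.64), ([0.64, -0.182, 0.047], 0.58)]
bar_offcut [([0.645, -0.056, 0.009], 0.6)]
ply_offcut [([0.643, 0.027, 0.012], 0.64)]
block_offcut [([0.646, 0.112, 0.022], 0.68)]
paint_bottle [([0.682, 0.229, 0.054], 0.51), ([0.472, -0.41, 0.09], 0.42)]
jar []
tape [([0.577, 0.261, 0.021], 0.79), ([0.722, -0.093, 0.189], 0.73)]
ink [([0.459, 0.406, 0.065], 0.93)]
```

View pics/scene1.png

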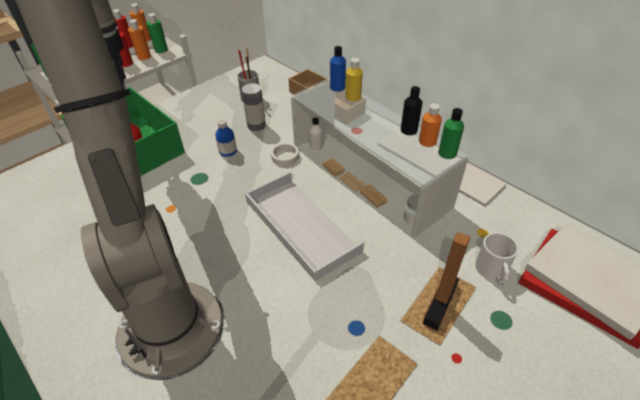

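View pics/side1.png

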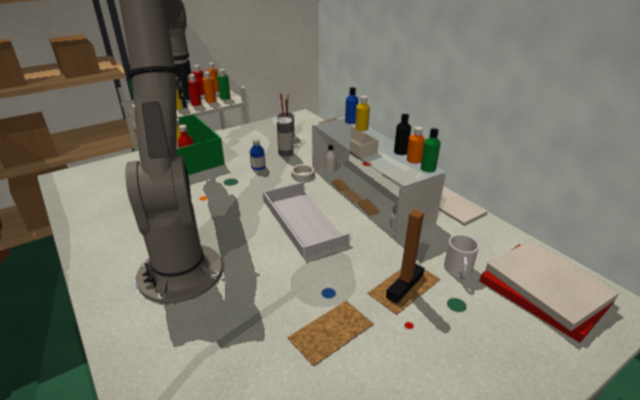

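Both views show the rake standing on the farther mat (scene ≈(443,295)), with the decoy mat nearer at (370,372). The three offcuts are at (333,166), (352,182) and (372,196), the tray at (300,225) and the tape at (285,155). Next I measure poses from the depth.

```bash
cat > m.py <<'E'
from h import *
def rect(Q):
    (c,s,a)=cv2.minAreaRect((Q[:,:2]*1000).astype(np.float32)); return np.round(c,0),np.round(s,0),round(a,1),len(Q)
p,d=snap('scene'); P=cloud('scene',d)
print('table z',np.median(P[210:215,230:240,2]))
def box(x0,x1,y0,y1,z0,z1):
    X=P[...,0];Y=P[...,1];Z=P[...,2]
    return P[(X>x0)&(X<x1)&(Y>y0)&(Y<y1)&(Z>z0)&(Z<z1)&(d>0)]
print('deck',rect(box(.55,.9,-.4,.4,.186,.200)))
B=box(.55,.9,-.4,.4,.186,.200)
for y in np.arange(-.3,.31,.1):
    q=B[abs(B[:,1]-y)<.01]; 
    if len(q): print(round(y,1),'front x',np.percentile(q[:,0],2).round(4),'z',np.median(q[:,2]).round(3))
print('deck y',np.percentile(B[:,1],[1,99]))
print('tray walls',rect(box(.28,.58,-.25,.25,.034,.05)), 'handle top',rect(box(.4,.55,-.5,-.3,.20,.26)),box(.4,.55,-.5,-.3,.20,.26).mean(0))
H=box(.4,.55,-.5,-.3,.232,.26); print('top',H.mean(0).round(4),len(H))
print('foot top',rect(box(.35,.6,-.55,-.28,.026,.036)))
for n in ['mat','bar_offcut','ply_offcut','block_offcut','tray']:
    for m in nets.silhouettes(n,'scene'):
        Q=P[m['mask']&(d>0)]
        if len(Q)>10: print(n,round(m['score'],2),rect(Q),'z',np.median(Q[:,2]).round(3))
E
python3 m.py
```

```text
table z 0.0009412022804864417
deck (array([710.,  24.]), array([527., 176.]), 85.8, 6394)
-0.2 front x 0.6076 z 0.194
-0.1 front x 0.6149 z 0.195
0.0 front x 0.622 z 0.195
0.1 front x 0.6304 z 0.195
0.2 front x 0.6362 z 0.195
0.3 front x 0.645 z 0.19
deck y [-0.23739179  0.27883173]
tray walls (array([422.,  15.]), array([346., 157.]), 81.6, 641) handle top (array([ 484., -399.]), array([32., 28.]), 14.9, 383) [ 0.47626931 -0.40134553  0.23229143]
top [ 0.4794 -0.4004  0.244 ] 224
foot top (array([ 484., -399.]), array([143.,  36.]), 15.3, 363)
mat 0.59 (array([ 235., -406.]), array([188., 102.]), 3.8, 3243) z 0.005
bar_offcut 0.69 (array([424.,  14.]), array([344., 164.]), 82.3, 5730) z 0.006
bar_offcut 0.57 (array([645., -45.]), array([95., 42.]), 81.7, 335) z 0.014
ply_offcut 0.71 (array([649.,  35.]), array([78., 42.]), 82.9, 251) z 0.011
ply_offcut 0.16 (array([1296.,  350.]), array([1809.,  841.]), 37.6, 12952) z 0.195
block_offcut 0.76 (array([652., 116.]), array([67., 40.]), 83.2, 219) z 0.017
tray 0.71 (array([430.,  34.]), array([389., 174.]), 83.0, 5847) z 0.006
```

```bash
cat > go.py <<'E'
# usage: go.py x y z yaw_deg n : prints row for n equal rows (shift first, no turn), and turn afterwards
import sys; from h import *
x,y,z,yaw,n=map(float,sys.argv[1:]); o=st(); M=R.from_rotvec(o['orientation']).as_matrix()
t=M.T@(np.array([x,y,z])-o['tcp_pos'])*1000
cur=np.degrees(np.arctan2(M[1,1],M[0,1])); print('yaw',cur.round(1),'shift/row',(t/n).round(1),'total',t.round(1),'turn rad',round(np.radians((cur-yaw+180)%360-180),3))
E
python3 -m pendant '[85,-5,-26.7,29.4,0, 85,-5,-26.7,29.4,0, 85,-5,-26.7,29.4,0, 85,-5,-26.7,29.4,0, 85,-5,-26.7,29.4,0, 85,-5,-26.7,29.4,0, 85,-5,-26.7,29.4,0, 85,-5,-26.7,29.4,0, 85,-5,-26.7,29.4,0, 85,-5,-26.7,29.4,0, 85,-5,-26.7,29.4,0, 85,-5,-26.7,29.4,0, 85,-5,-26.7,29.4,0, 85,-5,-26.7,29.4,0, 85,0,-38.4,16.1,0, 85,0,-38.4,16.1,0, 85,0,-38.4,16.1,0, 85,0,-38.4,16.1,0.17, 85,0,0,0,0.17, 85,0,0,0,0.17]'; python3 go.py 0.481 -0.400 0.28 15.3 6
```

```text
clock: 4.0
tcp_pos: [0.4938, -0.0669, 0.3015]
orientation: [0.742, 1.44, -0.741]
contact_force: [0.4, 0.3, 1.0]
grip_width: 0.0851
t 4.0 tcp [ 0.4938 -0.0669  0.3015] F [0.4 0.3 1. ] w 0.0851 
q [-0.427  0.112  0.482  1.906 -0.058  1.137  0.696] 
R [[0.0, 0.814, 0.581], [0.0, 0.581, -0.814], [-1.0, 0.0, 0.0]]
yaw 35.5 shift/row [  3.6 -34.   44. ] total [  21.4 -203.9  263.7] turn rad 0.353
```

```bash
python3 -m pendant '[85,2,-25.5,33,0, 85,2,-25.5,33,0, 85,3,-25.5,33,0, 85,3,-25.5,33,0, 85,3,-25.5,33,0, 85,3,-25.5,33,0, 85,3,-25.5,33,0, 85,2,-25.5,33,0, 85,0,0,0,0.118, 85,0,0,0,0.118, 85,0,0,0,0.117, 85,0,0,0,0]'; python3 - <<'E'
from h import *
p,d=snap('wrist','wrist1.png'); P=cloud('wrist',d)
Q=P[(d>0)&(P[...,2]>.225)&(P[...,2]<.26)&(abs(P[...,0]-.48)<.06)&(abs(P[...,1]+.4)<.06)]
if len(Q): print('handle top',cv2.minAreaRect((Q[:,:2]*1000).astype(np.float32)),Q[:,2].max())
F=P[(d>0)&(P[...,2]>.022)&(P[...,2]<.04)&(abs(P[...,0]-.48)<.11)&(abs(P[...,1]+.4)<.11)]
if len(F): print('foot',cv2.minAreaRect((F[:,:2]*1000).astype(np.float32)),len(F))
E
python3 go.py 0.481 -0.400 0.205 15.3 1
```

```text
clock: 5.5
tcp_pos: [0.4837, -0.3995, 0.2802]
orientation: [1.004, 1.327, -1.004]
contact_force: [0.4, 0.7, 0.8]
grip_width: 0.085
handle top ((483.0513000488281, -397.10699462890625), (28.1109619140625, 27.52741241455078), 16.10618782043457) 0.24763381493308095
foot ((483.0804748535156, -397.79876708984375), (139.92408752441406, 36.33601379394531), 15.587285995483398) 2619
t 5.55 tcp [ 0.4837 -0.3995  0.2803] F [-0.5 -0.3  0.1] w 0.0851 
q [ 0.066  0.426  0.726  1.655 -0.302  1.176  1.141] 
R [[-0.0, 0.962, 0.273], [-0.0, 0.273, -0.962], [-1.0, -0.0, 0.0]]
yaw 15.9 shift/row [75.3 -2.8 -0.3] total [75.3 -2.8 -0.3] turn rad 0.01
```

View pics/wrist1.png

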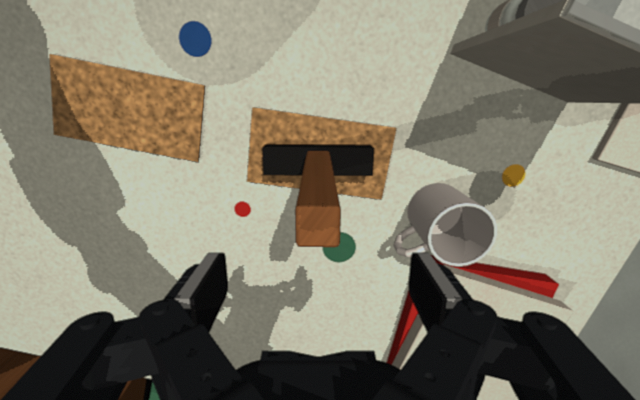

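The wrist picture shows the rake foot at (318,160) and the handle top at (318,228). The mat corners are at about (252,108), (396,127), (382,198) and (248,180).

```bash
python3 - <<'E'
from h import *
c=viewer.calibration('wrist');K=np.array(c['mtx']);T=np.linalg.inv(np.array(c['world_to_cam']))
g=lambda u,v:(lambda D:(T[:3,3]+D*(.004-T[2,3])/D[2])[:2])(T[:3,:3]@np.array([(u-K[0,2])/K[0,0],-(v-K[1,2])/K[1,1],-1]))
im=cv2.imread('pics/wrist1.png'); hsv=cv2.cvtColor(im,cv2.COLOR_BGR2HSV)
C=np.array([g(*q) for q in [(252,108),(396,127),(382,198),(248,180)]]); print(C.round(3),'mat c',C.mean(0).round(4), cv2.minAreaRect((C*1000).astype(np.float32)))
E
python3 -m pendant '[85,20,0,-1,0, 85,20,0,-1,0, 85,20,0,0,0, 85,15,0,0,0, 20,0,0,0,0, 20,0,0,0,0, 20,0,0,0,0, 20,0,0,0,0, 20,0,0,0,0]' 25; python3 go.py 0.483 -0.398 .205 15.6 1
```

```text
[[ 0.385 -0.36 ]
 [ 0.571 -0.332]
 [ 0.586 -0.429]
 [ 0.4   -0.455]] mat c [ 0.4854 -0.3938] ((485.3702087402344, -394.30462646484375), (188.10714721679688, 98.01416015625), 8.591348648071289)
clock: 6.68
tcp_pos: [0.4833, -0.3983, 0.2061]
orientation: [1.005, 1.325, -1.005]
contact_force: [-0.7, -0.6, 3.9]
grip_width: 0.0279
t 6.67 tcp [ 0.4833 -0.3983  0.2061] F [-0.7 -0.6  3.9] w 0.0279 
q [ 0.095  0.494  0.687  1.74  -0.357  1.035  1.182] 
R [[0.001, 0.963, 0.27], [-0.001, 0.27, -0.963], [-1.0, 0.001, 0.001]]
yaw 15.7 shift/row [ 1.1 -0.2 -0.3] total [ 1.1 -0.2 -0.3] turn rad 0.001
```

```bash
python3 -m pendant '[20,1,0,-10,0, 20,0,0,-10,0, 20,0,0,-10.5,0, 20,1,0,-10.5,0, 20,1,0,-10,0, 20,2,0,-10.3,0]'; python3 - <<'E'
from h import *
p,d=snap('scene','lean.png'); P=cloud('scene',d)
cv2.imwrite('pics/leanc.png',cv2.resize(cv2.imread('pics/lean.png')[180:380,340:560],None,fx=2.5,fy=2.5))
E
```

```text
clock: 7.42
tcp_pos: [0.4669, -0.339, 0.2011]
orientation: [1.005, 1.324, -1.005]
contact_force: [0.2, 0.2, 6.3]
grip_width: 0.0282
```

View pics/leanc.png

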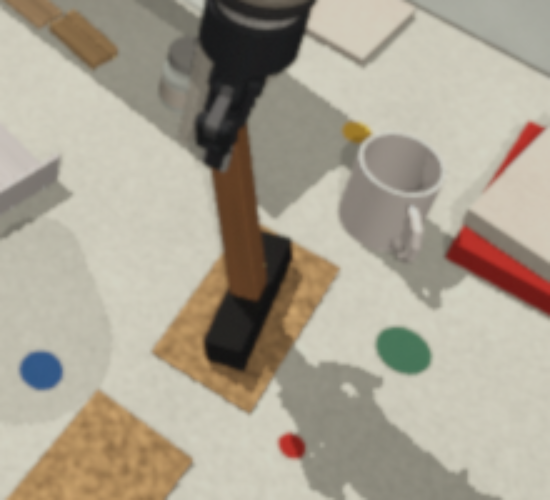

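The crop shows the foot still on the mat at about (250,310) and the handle tilting in the jaws, so the lean works. I continue to about 34°.

```bash
python3 -m pendant '[20,2.5,0,-10,0, 20,2.7,0,-10,0, 20,3,0,-9.8,0, 20,4,0,-9,0, 20,4,0,-9,0, 20,4,0,-8.5,0, 20,4,0,-8.5,0, 20,2,0,-4,0, 20,0,0,0,0]'; python3 -m pendant '[20,-15,0,0,0, 20,-20,0,0,0, 20,-20,0,0,0, 20,-20,0,0,0, 20,0,0,0,0]' 80
cat > rk.py <<'E'
# foot pose in hand: fit handle axis/foot from scene cloud near the TCP
from h import *
import sys
def fit(cam='scene'):
    o=st(); M=R.from_rotvec(o['orientation']).as_matrix(); p,d=snap(cam,sys.argv[1] if len(sys.argv)>1 else None); P=cloud(cam,d)
    G=o['tcp_pos']-.019*M[:,0]
    L=(P-G)@M*1000   # tool-frame coordinates relative to grasp: x down, y jaw, z
    ok=(d>0)&(abs(L[...,1])<80)&(L[...,0]>25)&(L[...,0]<240)&(np.abs(L[...,2])<170)&(P[...,2]>float(sys.argv[2]) if len(sys.argv)>2 else d>0)
    hsv=cv2.cvtColor(p,cv2.COLOR_RGB2HSV); dark=hsv[...,2]<60
    Q=L[ok&dark&(L[...,0]>100)]; wood=L[ok&~dark&(abs(L[...,1])<20)&(hsv[...,1]>90)]
    print('foot',len(Q),Q.mean(0).round(0),np.percentile(Q,[2,98],axis=0).round(0).tolist())
    if len(wood)>20:
        a=np.polyfit(wood[:,0],wood[:,2],1); print('handle',len(wood),'lean deg',np.degrees(np.arctan(a[0])).round(1),a.round(2))
    z=P[ok&dark&(L[...,0]>100)][:,2]; print('foot z',np.percentile(z,[1,99]).round(4))
fit()
E
python3 rk.py lean2.png .03
```

```text
clock: 8.6
tcp_pos: [0.4477, -0.272, 0.1737]
orientation: [1.005, 1.327, -1.005]
contact_force: [0.6, -0.7, -1.2]
grip_width: 0.0277
clock: 9.22
tcp_pos: [0.4484, -0.273, 0.2507]
orientation: [1.006, 1.324, -1.004]
contact_force: [-0.4, 0.1, -3.5]
grip_width: 0.0269
t 9.22 tcp [ 0.4484 -0.273   0.2507] F [-0.4  0.1 -3.5] w 0.0269 
q [-0.2    0.248  0.753  1.929 -0.198  1.036  0.913] 
R [[0.003, 0.963, 0.27], [-0.0, 0.27, -0.963], [-1.0, 0.003, 0.001]]
foot 943 [154. -15. 123.] [[143.0, -70.0, 101.0], [173.0, 63.0, 141.0]]
handle 991 lean deg 34.3 [ 0.68 14.93]
foot z [0.0936 0.128 ]
```

View pics/lean2.png

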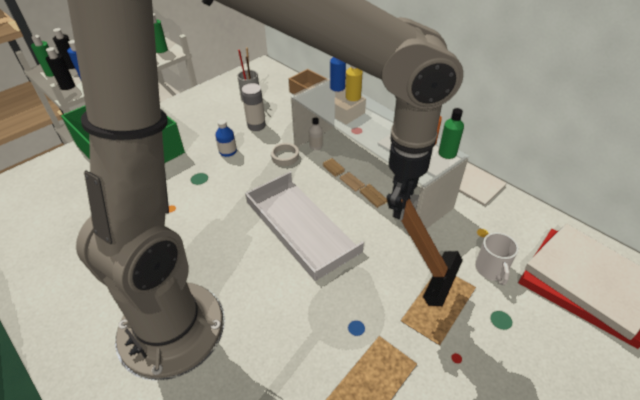

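Lean is 34.3° and rigid: the foot at about (443,280) hangs clear and the offcuts haven't moved. Next I move toward the centre and turn.

```bash
python3 -m pendant '[20,0,13,-28,0, 20,0,13,-28,0, 20,0,13,-28,0, 20,0,12,-28,0, 20,0,0,-28,0, 20,0,-10,-28,0, 20,0,0,0,-0.175, 20,0,0,0,-0.175, 20,0,0,0,-0.175, 20,0,0,0,-0.175, 20,0,0,0,-0.175, 20,0,0,0,-0.175, 20,0,0,0,-0.173, 20,0,0,0,0]';  python3 go.py .559 -.006 .222 85.8 6;  python3 rk.py lean3.png .03
```

```text
clock: 11.02
tcp_pos: [0.441, -0.0996, 0.2482]
orientation: [0.059, 1.572, -0.06]
contact_force: [-0.1, 0.0, -2.4]
grip_width: 0.0272
t 11.03 tcp [ 0.441  -0.0996  0.2482] F [-0.1  0.  -2.4] w 0.0272 
q [-0.461  0.078  0.585  2.072 -0.05   1.007  1.645] 
R [[-0.002, 0.076, 0.997], [-0.0, 0.997, -0.076], [-1.0, -0.0, -0.002]]
yaw 85.7 shift/row [ 4.3 17.  18.4] total [ 26.  102.3 110.6] turn rad -0.002
t 11.03 tcp [ 0.441  -0.0996  0.2482] F [-0.1  0.  -2.4] w 0.0272 
q [-0.461  0.078  0.585  2.072 -0.05   1.007  1.645] 
R [[-0.002, 0.076, 0.997], [-0.0, 0.997, -0.076], [-1.0, -0.0, -0.002]]
foot 360 [156. -37. 111.] [[143.0, -71.0, 97.0], [176.0, 56.0, 131.0]]
handle 379 lean deg 35.4 [0.71 4.39]
foot z [0.0883 0.1248]
```

```bash
python3 -m pendant '[20,4,34,0,0, 20,4,34,6,0, 20,4,34,20,0, 20,4,0,28,0, 20,5,0,28,0, 20,5,0,28,0, 20,0,0,0,0]';  python3 - <<'E'
from h import *
import sys; st()
p,d=snap('side','entry.png'); cv2.imwrite('pics/entryc.png',cv2.resize(cv2.imread('pics/entry.png')[100:300,250:470],None,fx=2.5,fy=2.5))
E
python3 go.py .593 -.0087 .172 85.8 1
```

```text
clock: 11.95
tcp_pos: [0.5594, -0.0061, 0.2217]
orientation: [0.059, 1.572, -0.062]
contact_force: [0.1, 0.3, -2.9]
grip_width: 0.0276
t 11.95 tcp [ 0.5594 -0.0061  0.2217] F [ 0.1  0.3 -2.9] w 0.0276 
q [-0.504  0.321  0.502  1.871 -0.18   0.997  1.569] 
R [[-0.002, 0.077, 0.997], [-0.001, 0.997, -0.077], [-1.0, -0.002, -0.002]]
t 12.0 tcp [ 0.5586 -0.0062  0.2222] F [-1.1 -0.5 -3.2] w 0.0272 
q [-0.505  0.319  0.502  1.872 -0.179  0.997  1.569] 
R [[-0.002, 0.076, 0.997], [-0.001, 0.997, -0.076], [-1.0, -0.001, -0.002]]
yaw 85.6 shift/row [50.1  0.2 34.5] total [50.1  0.2 34.5] turn rad -0.003
```

View pics/entryc.png

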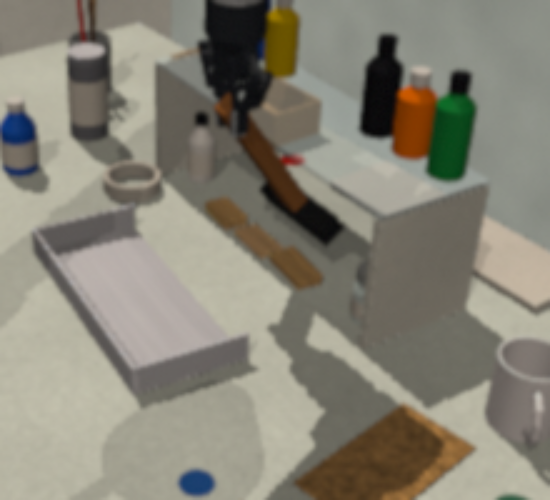

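The foot (300,215 in the crop) is in under the deck, above and behind the offcuts at (225,215)–(300,270), and the handle is clear of the deck edge.

```bash
python3 -m pendant '[20,10,0,7,0, 20,10,0,7,0, 20,10,0,7,0, 20,10,0,7,0, 20,6,0,5,0, 20,0,0,0,0]'; python3 rk.py entry2.png .0
```

```text
clock: 12.75
tcp_pos: [0.592, -0.0085, 0.1764]
orientation: [0.058, 1.571, -0.058]
contact_force: [-0.6, 0.3, -3.2]
grip_width: 0.0271
t 12.75 tcp [ 0.592  -0.0085  0.1764] F [-0.6  0.3 -3.2] w 0.0271 
q [-0.455  0.43   0.477  1.838 -0.24   0.932  1.626] 
R [[-0.001, 0.074, 0.997], [-0.0, 0.997, -0.074], [-1.0, -0.0, -0.001]]
foot 339 [156. -30. 109.] [[124.0, -71.0, 76.0], [176.0, 60.0, 130.0]]
handle 383 lean deg 9.0 [ 0.16 43.93]
foot z [0.0174 0.0802]
```

```bash
python3 -m pendant '[20,2,0,-5,0, 20,0,0,-8,0, 20,0,0,-8,0, 20,0,0,-8,0, 20,0,0,-8,0, 20,0,0,-10,0, 20,0,0,-10,0, 20,0,0,-10,0, 20,0,0,-10,0, 20,0,0,-10,0, 20,0,0,-10,0, 20,0,0,-10,0, 20,0,0,-10,0, 20,0,0,-10,0, 20,0,0,-8,0, 20,0,0,-5,0, 20,0,0,0,0]'; python3 - <<'E'
from h import *
import sys; st()
p,d=snap('side','pull.png'); cv2.imwrite('pics/pullc.png',cv2.resize(cv2.imread('pics/pull.png')[100:300,250:470],None,fx=2.5,fy=2.5))
E
```

```text
clock: 14.92
tcp_pos: [0.4521, 0.002, 0.1751]
orientation: [0.058, 1.57, -0.058]
contact_force: [0.6, -0.4, -2.2]
grip_width: 0.0273
t 14.93 tcp [0.4521 0.002  0.1751] F [ 0.6 -0.4 -2.2] w 0.0273 
q [-0.584  0.189  0.5    2.152 -0.123  0.827  1.489] 
R [[-0.0, 0.074, 0.997], [0.0, 0.997, -0.074], [-1.0, 0.0, -0.0]]
```

View pics/pullc.png

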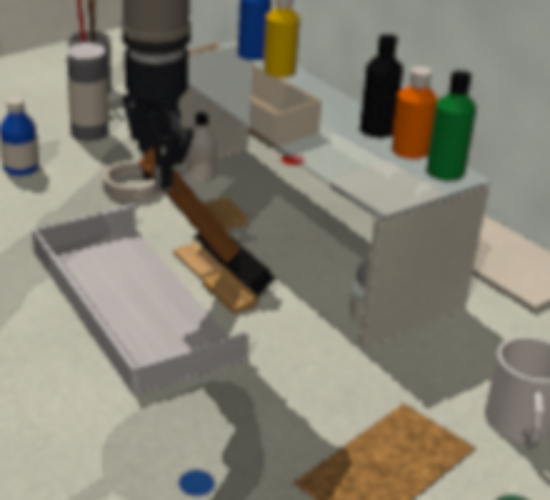

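The bar and ply (≈(215,275) in the crop) are now out in front of the riser. The block remains at (228,212). Pass B fetches it.

```bash
python3 -m pendant '[20,-2,0,8,0, 20,-15,0,5,0, 20,-15,0,0,0, 20,-16,0,0,0, 20,0,25,0,0, 20,0,25,0,0, 20,0,25,10,0, 20,0,25,20,0, 20,0,25,30,0, 20,0,0,30,0, 20,0,0,4,0, 20,0,0,0,0]'; python3 go.py .568 .119 .222 85.8 1; python3 rk.py b0.png .02
```

```text
clock: 16.48
tcp_pos: [0.5682, 0.1183, 0.2227]
orientation: [0.058, 1.571, -0.059]
contact_force: [-0.4, 1.1, -2.5]
grip_width: 0.0273
t 16.48 tcp [0.5682 0.1183 0.2227] F [-0.4  1.1 -2.5] w 0.0273 
q [-0.662  0.349  0.444  1.82  -0.174  1.012  1.348] 
R [[-0.001, 0.074, 0.997], [-0.001, 0.997, -0.074], [-1.0, -0.001, -0.001]]
yaw 85.7 shift/row [ 0.7  0.7 -0.2] total [ 0.7  0.7 -0.2] turn rad -0.001
t 16.48 tcp [0.5682 0.1183 0.2227] F [-0.4  1.1 -2.5] w 0.0273 
q [-0.662  0.349  0.444  1.82  -0.174  1.012  1.348] 
R [[-0.001, 0.074, 0.997], [-0.001, 0.997, -0.074], [-1.0, -0.001, -0.001]]
foot 329 [157. -32. 110.] [[136.0, -71.0, 84.0], [179.0, 59.0, 133.0]]
handle 331 lean deg 28.8 [ 0.55 15.86]
foot z [0.0611 0.1219]
```

```bash
python3 -m pendant '[20,10,0,7,0, 20,10,0,7,0, 20,10,0,7,0, 20,10,0,7,0, 20,8,0,5,0, 20,0,0,0,0, 20,0,0,-6,0, 20,0,0,-8,0, 20,0,0,-8,0, 20,0,0,-10,0, 20,0,0,-10,0, 20,0,0,-10,0]'
python3 -m pendant '[20,0,0,-10,0, 20,0,0,-10,0, 20,0,0,-10,0, 20,0,0,-10,0, 20,0,0,-10,0, 20,0,0,-10,0, 20,0,0,-10,0, 20,0,0,-10,0, 20,0,0,-8,0, 20,0,0,-6,0, 20,0,0,0,0]'; python3 - <<'E'
from h import *
import sys; st()
p,d=snap('side','pullB.png'); cv2.imwrite('pics/pullBc.png',cv2.resize(cv2.imread('pics/pullB.png')[100:300,250:470],None,fx=2.5,fy=2.5))
P=cloud('side',d)
for n in ['bar_offcut','ply_offcut','block_offcut']:
    for m in nets.silhouettes(n,'side'):
        Q=P[m['mask']&(d>0)]
        if len(Q)>10: print(n,round(m['score'],2),cv2.minAreaRect((Q[:,:2]*1000).astype(np.float32)))
E
```

```text
clock: 18.02
tcp_pos: [0.5487, 0.1201, 0.1752]
orientation: [0.058, 1.57, -0.058]
contact_force: [0.0, 0.6, -2.7]
grip_width: 0.0275
clock: 19.4
tcp_pos: [0.4552, 0.1271, 0.1751]
orientation: [0.058, 1.57, -0.058]
contact_force: [0.1, 0.8, -3.2]
grip_width: 0.0277
t 19.4 tcp [0.4552 0.1271 0.1751] F [ 0.1  0.8 -3.2] w 0.0277 
q [-0.777  0.222  0.43   2.106 -0.124  0.838  1.224] 
R [[-0.0, 0.073, 0.997], [0.0, 0.997, -0.073], [-1.0, 0.0, -0.0]]
bar_offcut 0.77 ((543.148681640625, -45.516292572021484), (95.89210510253906, 57.11693572998047), 81.70991516113281)
ply_offcut 0.46 ((545.1958618164062, 41.013954162597656), (96.16676330566406, 48.56052780151367), 85.8587875366211)
block_offcut 0.72 ((543.7470703125, 134.8558349609375), (96.82427215576172, 43.08623123168945), 79.32372283935547)
```

View pics/pullBc.png

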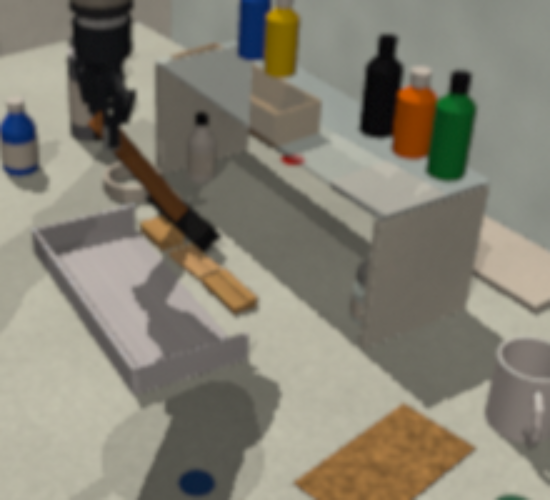

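All three offcuts lie in a row before the tray mouth (≈(200,265) in the crop). Now I loosen the grip and rock the rake upright on the table.

```bash
python3 -m pendant '[20,2,0,3,0, 20,3,0,0,0, 20,0,0,0,0, 20,-3,0,8.5,0, 20,-4,0,8.5,0, 20,-4,0,9,0, 20,-4,0,9,0, 20,-3,0,10,0, 20,-3,0,10,0, 20,-2,0,10,0, 20,-2,0,10,0, 20,-1,0,10,0, 20,-1,0,10,0, 20,0,0,10,0, 20,0,0,10,0, 20,0,0,10,0]' 22; python3 rk.py up1.png .015
```

```text
clock: 21.6
tcp_pos: [0.5839, 0.1176, 0.197]
orientation: [0.058, 1.57, -0.058]
contact_force: [-0.9, 0.1, -3.0]
grip_width: 0.0271
t 21.6 tcp [0.5839 0.1176 0.197 ] F [-0.9  0.1 -3. ] w 0.0271 
q [-0.64   0.404  0.439  1.81  -0.204  0.972  1.381] 
R [[-0.0, 0.074, 0.997], [0.0, 0.997, -0.074], [-1.0, -0.0, -0.0]]
foot 308 [157. -32. 110.] [[138.0, -71.0, 85.0], [180.0, 59.0, 131.0]]
handle 408 lean deg -25.0 [-0.47 90.77]
foot z [0.0351 0.0968]
```

The foot slid with the hand instead of rocking: still leaned, hanging free. Gravity already favours hanging straight, so I back out above the offcuts and give a short brisk forward move at the lightest grip.

```bash
python3 -m pendant '[20,-8,0,-8,0, 20,-8,0,-10,0, 20,-8,0,-12,0, 20,-10,0,-18,0, 20,-12,0,-20,0, 20,-12,0,-20,0, 20,-12,0,-20,0, 20,0,0,-15,0, 20,0,0,-6,0, 20,0,0,0,0, 20,0,0,50,0, 20,0,0,0,0]' 20; python3 rk.py up2.png .03
```

```text
clock: 23.15
tcp_pos: [0.5078, 0.1227, 0.2667]
orientation: [0.058, 1.568, -0.061]
contact_force: [-0.2, 0.1, -3.2]
grip_width: 0.027
t 23.15 tcp [0.5078 0.1227 0.2667] F [-0.2  0.1 -3.2] w 0.027 
q [-0.764  0.195  0.471  1.902 -0.098  1.066  1.242] 
R [[0.002, 0.076, 0.997], [-0.002, 0.997, -0.076], [-1.0, -0.002, 0.002]]
foot 336 [159. -34. 109.] [[144.0, -71.0, 94.0], [179.0, 56.0, 130.0]]
handle 379 lean deg 33.8 [0.67 5.48]
foot z [0.1061 0.1512]
```

```bash
python3 -m pendant '[27.2,0,0,0,0, 27.4,0,0,0,0, 27.4,0,0,0,0]' 20; python3 rk.py up3.png .03 | tail -3;  python3 -m pendant '[27.6,0,0,0,0, 27.6,0,0,0,0]' 20; python3 rk.py up4.png .03 | tail -3
```

```text
clock: 23.58
tcp_pos: [0.5041, 0.1235, 0.2672]
orientation: [0.058, 1.57, -0.057]
contact_force: [0.1, 0.1, -2.8]
grip_width: 0.0274
foot 343 [158. -33. 108.] [[143.0, -72.0, 88.0], [180.0, 60.0, 129.0]]
handle 376 lean deg 33.7 [0.67 5.76]
foot z [0.1053 0.1607]
clock: 23.88
tcp_pos: [0.5044, 0.1234, 0.2672]
orientation: [0.058, 1.57, -0.058]
contact_force: [-0.1, 0.4, -3.2]
grip_width: 0.0278
foot 337 [158. -34. 108.] [[141.0, -72.0, 86.0], [181.0, 57.0, 130.0]]
handle 378 lean deg 33.5 [0.66 6.21]
foot z [0.1052 0.165 ]
```

```bash
python3 -m pendant '[27.75,0,0,0,0, 27.75,0,0,0,0]' 20; python3 rk.py up5.png .03 | tail -3;  python3 -m pendant '[27.85,0,0,0,0]' 20; python3 rk.py up6.png .03 | tail -3
```

```text
clock: 24.18
tcp_pos: [0.5045, 0.1234, 0.2671]
orientation: [0.058, 1.57, -0.058]
contact_force: [-0.6, -0.2, -2.3]
grip_width: 0.028
foot 352 [162. -32. 102.] [[133.0, -71.0, 73.0], [184.0, 58.0, 123.0]]
handle 386 lean deg 31.5 [0.61 5.57]
foot z [0.0999 0.1695]
clock: 24.35
tcp_pos: [0.5047, 0.1234, 0.2672]
orientation: [0.058, 1.57, -0.058]
contact_force: [0.7, -0.4, -1.8]
grip_width: 0.0277
foot 393 [172. -27.  85.] [[142.0, -72.0, 61.0], [196.0, 59.0, 106.0]]
handle 411 lean deg 26.5 [0.5  3.08]
foot z [0.0897 0.1564]
```

It is swinging down smoothly at this opening. Continuing.

```bash
python3 -m pendant '[27.85,0,0,0,0, 27.85,0,0,0,0]' 20; python3 rk.py up7.png .03 | tail -3;  python3 -m pendant '[27.85,0,0,0,0, 27.85,0,0,0,0, 27.85,0,0,0,0]' 20; python3 rk.py up8.png .03 | tail -3
```

```text
clock: 24.65
tcp_pos: [0.5043, 0.1234, 0.267]
orientation: [0.058, 1.57, -0.058]
contact_force: [0.4, 0.2, -1.9]
grip_width: 0.0278
foot 476 [195. -18.  13.] [[185.0, -71.0, 2.0], [215.0, 61.0, 34.0]]
handle 567 lean deg 4.8 [ 0.08 -1.68]
foot z [0.0702 0.1014]
clock: 25.08
tcp_pos: [0.5046, 0.1234, 0.2671]
orientation: [0.058, 1.57, -0.058]
contact_force: [-0.0, -0.4, -2.7]
grip_width: 0.0277
foot 472 [195. -18.  12.] [[185.0, -72.0, 1.0], [214.0, 61.0, 33.0]]
handle 568 lean deg 4.6 [ 0.08 -1.99]
foot z [0.0711 0.1026]
```

```bash
python3 -m pendant '[20,0,0,0,0.065, 20,0,0,0,0]' 80; python3 go.py .578 .07 .2045 82 1
```

```text
clock: 25.38
tcp_pos: [0.5045, 0.1234, 0.2671]
orientation: [0.109, 1.568, -0.109]
contact_force: [-0.1, 0.3, -2.8]
grip_width: 0.027
t 25.38 tcp [0.5045 0.1234 0.2671] F [-0.1  0.3 -2.8] w 0.027 
q [-0.773  0.19   0.478  1.907 -0.099  1.068  1.178] 
R [[0.0, 0.138, 0.99], [0.0, 0.99, -0.138], [-1.0, 0.0, 0.0]]
yaw 82.1 shift/row [ 62.6 -42.8  80.1] total [ 62.6 -42.8  80.1] turn rad 0.001
```

```bash
python3 -m pendant '[20,0,-11,20,0, 20,0,-11,20,0, 20,0,-11,20,0, 20,0,-10,20,0, 20,0,0,0,0, 20,15,0,0,0, 20,15,0,0,0, 20,15,0,0,0, 20,10,0,0,0, 20,4,0,0,0, 20,0,0,0,0]'; python3 - <<'E'
from h import *
st(); p,d=snap('side','s1.png'); cv2.imwrite('pics/s1c.png',cv2.resize(cv2.imread('pics/s1.png')[100:300,250:470],None,fx=2.5,fy=2.5))
E
python3 rk.py s1b.png 0.0|tail -3
```

```text
clock: 26.75
tcp_pos: [0.5778, 0.0697, 0.208]
orientation: [0.109, 1.568, -0.109]
contact_force: [0.2, 1.2, -2.4]
grip_width: 0.0271
t 26.75 tcp [0.5778 0.0697 0.208 ] F [ 0.2  1.2 -2.4] w 0.0271 
q [-0.611  0.375  0.493  1.834 -0.21   0.984  1.402] 
R [[-0.0, 0.138, 0.99], [-0.0, 0.99, -0.138], [-1.0, -0.0, -0.0]]
foot 460 [195. -18.  12.] [[185.0, -71.0, 1.0], [216.0, 61.0, 33.0]]
handle 609 lean deg -6.9 [-0.12 14.38]
foot z [0.0093 0.0431]
```

View pics/s1c.png

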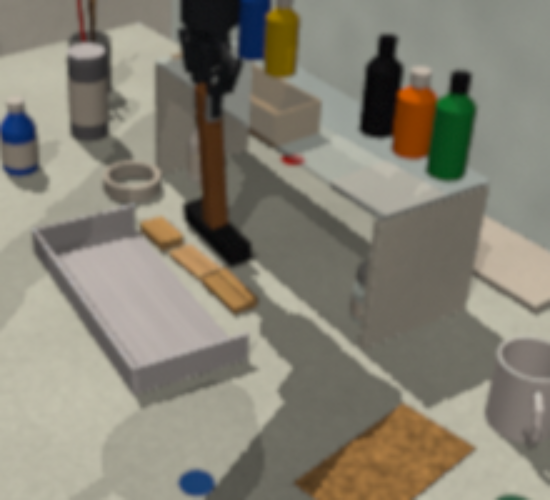

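The foot (215,230) stands behind the block (160,232) and ply (192,260). Sweeping these two in, drifting slightly right to clear the left wall.

```bash
python3 -m pendant '[20,4,0,-7,0, 20,0,0,-8,0, 20,0,-2.5,-8,0, 20,0,-2.5,-9,0, 20,0,-2.5,-9,0, 20,0,-2.5,-9,0, 20,-2,-2,-9,0, 20,-3,0,-9,0, 20,0,0,-9,0, 20,0,0,-9,0]'; python3 -m pendant '[20,-1,0,-9,0, 20,0,0,-9,0, 20,0,0,-9,0, 20,0,0,-9,0, 20,0,0,-8,0, 20,0,0,-5,0, 20,0,0,0,0]'; python3 - <<'E'
from h import *
st(); p,d=snap('side','s2.png'); cv2.imwrite('pics/s2c.png',cv2.resize(cv2.imread('pics/s2.png')[130:280,250:400],None,fx=3.5,fy=3.5))
E
```

```text
clock: 28.1
tcp_pos: [0.4908, 0.0699, 0.2093]
orientation: [0.109, 1.567, -0.109]
contact_force: [0.8, -0.3, -2.0]
grip_width: 0.0268
clock: 28.98
tcp_pos: [0.442, 0.0766, 0.2101]
orientation: [0.109, 1.568, -0.109]
contact_force: [-0.2, -0.2, -2.0]
grip_width: 0.0274
t 28.98 tcp [0.442  0.0766 0.2101] F [-0.2 -0.2 -2. ] w 0.0274 
q [-0.759  0.124  0.492  2.122 -0.074  0.912  1.208] 
R [[-0.0, 0.138, 0.99], [0.0, 0.99, -0.138], [-1.0, 0.0, -0.0]]
```

View pics/s2c.png

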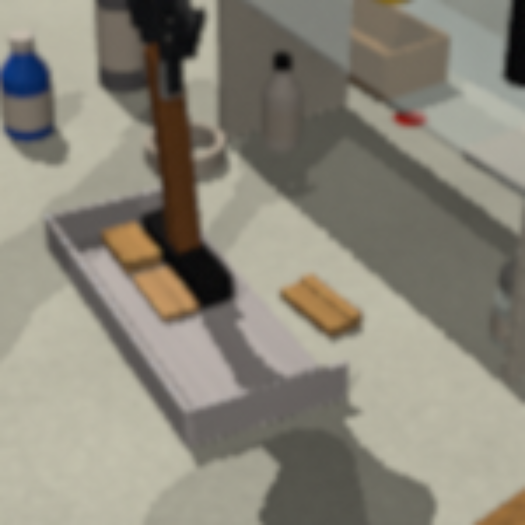

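Block and ply are flat in the tray behind the ramp. The bar remains at (322,303) in the crop. I lift and go behind it.

```bash
python3 -m pendant '[20,0,0,6,0, 20,-15,0,5,0, 20,-20,0,0,0, 20,-20,0,0,0, 20,0,-20,15,0, 20,0,-20,22,0, 20,0,-20,22,0, 20,0,-20,22,0, 20,0,-15,22,0, 20,0,-8,18,0, 20,0,0,0,0]'; python3 - <<'E'
from h import *
p,d=snap('side'); P=cloud('side',d); X=P
m=(d>0)&(X[...,2]>.007)&(X[...,2]<.022)&(abs(X[...,0]-.545)<.04)&(abs(X[...,1]+.05)<.07)
Q=X[m]; print(cv2.minAreaRect((Q[:,:2]*1000).astype(np.float32)),len(Q),np.percentile(Q,[2,98],axis=0).round(3))
E
python3 go.py .580 -.055 .204 82 1
```

```text
clock: 30.4
tcp_pos: [0.56, -0.045, 0.2648]
orientation: [0.109, 1.568, -0.112]
contact_force: [0.2, 0.7, -3.3]
grip_width: 0.027
((532.8064575195312, -51.81557846069336), (43.226417541503906, 82.89190673828125), 2.1509480476379395) 200 [[ 0.514 -0.093  0.007]
 [ 0.552 -0.014  0.018]]
t 30.45 tcp [ 0.5592 -0.0442  0.2647] F [-0.5 -0.1 -2.9] w 0.0275 
q [-0.52   0.287  0.604  1.824 -0.181  1.087  1.58 ] 
R [[-0.001, 0.139, 0.99], [-0.001, 0.99, -0.139], [-1.0, -0.001, -0.001]]
yaw 82.0 shift/row [60.7 -7.8 22.2] total [60.7 -7.8 22.2] turn rad -0.0
```

```bash
python3 -m pendant '[20,0,-4,8,0, 20,0,-4,7,0, 20,15,0,0,0, 20,15,0,0,0, 20,15,0,0,0, 20,11,0,0,0, 20,4,0,0,0, 20,0,0,0,0]'; python3 -m pendant '[20,0,0,-6,0, 20,0,0,-7,0, 20,0,0,-8,0, 20,0,0,-9,0, 20,0,0,-9,0, 20,0,0,-9,0, 20,-2,0,-9,0, 20,-2,0,-9,0, 20,-2,0,-9,0, 20,0,0,-9,0, 20,0,0,-9,0, 20,0,0,-9,0, 20,0,0,-9,0, 20,0,0,-9,0, 20,0,0,-9,0, 20,0,0,-8,0, 20,0,0,-4,0, 20,0,0,0,0]'; python3 - <<'E'
from h import *
st(); p,d=snap('side'); P=cloud('side',d); X=P
L=(X[...,:2]-[.499,.004]); xt=.99*L[...,0]-.139*L[...,1]; yt=.139*L[...,0]+.99*L[...,1]
for n in ['bar_offcut','ply_offcut','block_offcut']:
    for m in nets.silhouettes(n,'side'):
        k=m['mask']&(d>0)
        print(n,round(m['score'],2),'xt',np.percentile(xt[k],[3,97]).round(3),'yt',np.percentile(yt[k],[3,97]).round(3))
E
```

```text
clock: 31.45
tcp_pos: [0.5727, -0.0538, 0.205]
orientation: [0.109, 1.568, -0.109]
contact_force: [-1.4, 0.1, -2.0]
grip_width: 0.0272
clock: 33.7
tcp_pos: [0.4326, -0.0342, 0.211]
orientation: [0.109, 1.568, -0.109]
contact_force: [0.8, 0.6, -2.0]
grip_width: 0.0273
t 33.7 tcp [ 0.4326 -0.0342  0.211 ] F [ 0.8  0.6 -2. ] w 0.0273 
q [-0.62   0.094  0.6    2.155 -0.068  0.91   1.452] 
R [[-0.0, 0.138, 0.99], [0.0, 0.99, -0.138], [-1.0, 0.0, -0.0]]
bar_offcut 0.8 xt [-0.096 -0.063] yt [-0.089 -0.012]
ply_offcut 0.66 xt [-0.102 -0.065] yt [-0.01   0.062]
block_offcut 0.67 xt [-0.102 -0.065] yt [0.081 0.143]
block_offcut 0.21 xt [-0.102 -0.063] yt [-0.004  0.066]
```

All three offcuts are in the tray (x_t −63 to −102 mm, y_t −89 to 143 mm, inside the walls). Now I take the rake back to the mat.

```bash
python3 -m pendant '[20,0,0,6,0, 20,-10,0,6,0, 20,-20,0,0,0, 20,-20,0,0,0, 20,-8,-20,4,0, 20,0,-28,7,0, 20,0,-28,7,0, 20,0,-28,7,0, 20,0,-28,7,0, 20,0,-28,7,0, 20,0,-28,7,0, 20,0,-28,7,0, 20,0,-28,7,0, 20,0,-28,7,0, 20,0,-28,8,0, 20,0,-28,8,0, 20,0,-20,8,0, 20,0,0,0,0]'; python3 -m pendant '[20,0,0,0,0.16, 20,0,0,0,0.16, 20,0,0,0,0.16, 20,0,0,0,0.16, 20,0,0,0,0.16, 20,0,0,0,0.16, 20,0,0,0,0.16, 20,0,0,0,0.16, 20,0,0,0,0]'; python3 go.py .482 -.376 .212 8.6 1; python3 rk.py m1.png .03|tail -3
```

```text
clock: 36.15
tcp_pos: [0.4869, -0.395, 0.2694]
orientation: [0.109, 1.568, -0.112]
contact_force: [-0.6, 0.6, -3.8]
grip_width: 0.0273
clock: 37.28
tcp_pos: [0.4876, -0.392, 0.2689]
orientation: [1.095, 1.279, -1.094]
contact_force: [0.5, -0.3, -2.7]
grip_width: 0.027
t 37.27 tcp [ 0.4876 -0.392   0.2689] F [ 0.5 -0.3 -2.7] w 0.027 
q [-0.152  0.571  1.091  1.684 -0.536  1.222  1.221] 
R [[-0.001, 0.988, 0.154], [0.001, 0.154, -0.988], [-1.0, -0.0, -0.001]]
yaw 8.9 shift/row [ 57.   -3.  -16.6] total [ 57.   -3.  -16.6] turn rad 0.005
foot 657 [193. -27.  25.] [[185.0, -70.0, 5.0], [212.0, 61.0, 38.0]]
handle 849 lean deg 4.7 [0.08 5.84]
foot z [0.0746 0.103 ]
```

```bash
python3 -m pendant '[20,14,-1.5,-9,0, 20,14,-1.5,-8,0, 20,14,0,0,0, 20,10,0,0,0, 20,5,0,0,0, 20,2,0,0,0, 20,0,0,0,0]'; python3 -m pendant '[20,1.5,0,0,0, 20,1.5,0,0,0, 20,0,0,0,0]'; python3 rk.py m2.png .008 |tail -3
```

```text
clock: 38.2
tcp_pos: [0.4814, -0.3771, 0.2103]
orientation: [1.097, 1.277, -1.097]
contact_force: [0.3, 0.2, -3.0]
grip_width: 0.027
clock: 38.58
tcp_pos: [0.4813, -0.3767, 0.207]
orientation: [1.097, 1.277, -1.096]
contact_force: [-0.8, -0.2, -2.5]
grip_width: 0.0272
foot 641 [193. -25.  25.] [[185.0, -70.0, 5.0], [215.0, 63.0, 38.0]]
handle 757 lean deg 4.1 [0.07 6.78]
foot z [0.0099 0.0415]
```

Nearly in contact. I lower in small steps until the force shows it, then ease the grip.

```bash
python3 -m pendant '[20,1,0,0,0, 20,1,0,0,0]'; python3 -m pendant '[20,1,0,0,0, 20,0.7,0,0,0]'
```

```text
clock: 38.88
tcp_pos: [0.4816, -0.3775, 0.2063]
orientation: [1.096, 1.276, -1.096]
contact_force: [-2.1, 1.6, 11.4]
grip_width: 0.0271
clock: 39.12
tcp_pos: [0.4817, -0.3781, 0.2062]
orientation: [1.097, 1.275, -1.096]
contact_force: [-3.5, 3.9, 22.1]
grip_width: 0.0273
```

```bash
python3 -m pendant '[20,-1.5,0,0,0, 27.2,-0.5,0,0,0, 27.6,0,0,0,0, 27.8,0,0,0,0, 27.9,0,0,0,0, 28.2,0,0,0,0, 28.2,0,0,0,0]' 20; python3 rk.py m3.png .008 |tail -3
```

```text
clock: 40.0
tcp_pos: [0.4814, -0.3766, 0.205]
orientation: [1.096, 1.278, -1.096]
contact_force: [0.8, 1.1, 0.2]
grip_width: 0.0283
foot 488 [191. -38.  27.] [[185.0, -70.0, 9.0], [213.0, 52.0, 41.0]]
handle 661 lean deg -4.7 [-0.08 39.69]
foot z [0.0095 0.04  ]
```

```bash
python3 -m pendant '[31,0,0,0,0, 36,0,0,0,0, 45,0,0,0,0, 60,0,0,0,0, 75,0,0,0,0, 80,0,0,0,0, 80,-10,0,0,0, 80,-20,0,0,0, 80,-25,0,0,0, 80,-25,0,0,0, 80,-30,0,-20,0, 80,-20,0,-40,0, 80,0,0,-40,0, 80,0,0,0,0]' ; python3 - <<'E'
from h import *
st()
p,d=snap('scene','end.png'); P=cloud('scene',d)
def box(z0,z1):
    m=(d>0)&(abs(P[...,0]-.48)<.1)&(abs(P[...,1]+.4)<.1)&(P[...,2]>z0)&(P[...,2]<z1); return cv2.minAreaRect((P[m][:,:2]*1000).astype(np.float32)),m.sum()
print('foot',box(.028,.038)); print('top',box(.236,.255))
for n in ['paint_bottle','jar','tape','ink','rake','bar_offcut','ply_offcut','block_offcut']:
    print(n,[(np.round(x['location'],3).tolist(),round(x['score'],2)) for x in nets.look_for(n,'scene')])
E
```

```text
clock: 41.8
tcp_pos: [0.4673, -0.2748, 0.3364]
orientation: [1.095, 1.28, -1.09]
contact_force: [1.0, -0.3, 0.1]
grip_width: 0.0798
t 41.8 tcp [ 0.4673 -0.2748  0.3364] F [ 1.  -0.3  0.1] w 0.0798 
q [-0.566  0.366  1.295  1.789 -0.372  1.27   0.983] 
R [[0.002, 0.988, 0.157], [0.002, 0.157, -0.988], [-1.0, 0.002, -0.002]]
foot (((484.950439453125, -397.2142639160156), (140.57000732421875, 36.236934661865234), 8.573335647583008), np.int64(497))
top (((485.0578308105469, -395.7701110839844), (31.558650970458984, 28.192596435546875), 8.72361946105957), np.int64(206))
paint_bottle [([0.465, -0.416, 0.006], 0.55), ([0.685, 0.228, 0.059], 0.53)]
jar [([0.636, -0.185, 0.055], 0.86)]
tape [([0.577, 0.266, 0.02], 0.89)]
ink [([0.463, 0.408, 0.067], 0.63), ([0.636, -0.184, 0.054], 0.29), ([0.417, 0.048, 0.01], 0.25)]
rake [([0.474, -0.405, 0.093], 0.67), ([0.684, 0.225, 0.055], 0.16)]
bar_offcut []
ply_offcut [([0.414, 0.048, 0.012], 0.58)]
block_offcut [([0.428, 0.125, 0.023], 0.85)]
```

View pics/end.png

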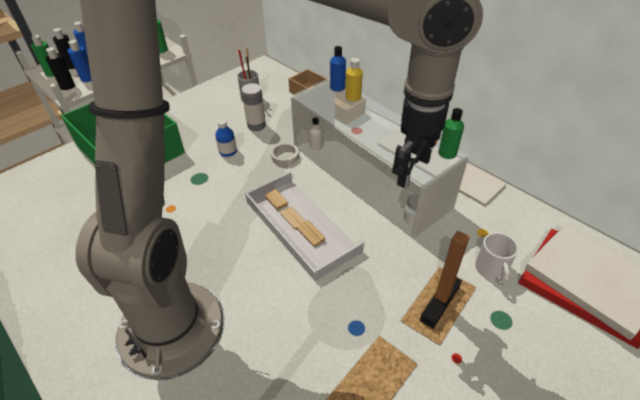

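The final picture shows the rake upright on the far mat (≈(443,290)), its foot within 3 mm of the mat centre. All three offcuts lie in the tray ((277,200), (292,216), (312,232)) and the bystanders are in place.

```bash
python3 -c "
from bench import r
print(r.hand_in())"
```

```text
the job is handed in; nothing more can be done
None
```

The job is handed in at about 42 s of the 72 s allowed. All three offcuts are in the tray, and the rake stands upright on the farther cork mat, released.

**What I did**
- I leaned the rake to about 34° by letting its handle pivot in the jaws on the mat.
- I raked the bar and ply out from under the riser in one pass and the block in a second, leaving them in a row before the tray.
- With the rake nearly upright again, I pushed the offcuts up the ramp in two passes, ply and block first, then the bar.

**Last checks**
- **Offcuts:** before I withdrew the rake they measured 63–102 mm inside the tray mouth, past the 25 mm ramp and clear of the walls. The final picture shows all three in the tray. In the last network check the bar was not found, though it is plain in the picture.
- **Rake:** its foot is about 3 mm from the measured mat centre, along the mat's length. The handle top is over the foot within 2 mm.
- **Bystanders:** the jar, tape, paint bottle and blue bottle are all within about 5 mm of where they were first measured, which is the networks' accuracy.

**What went wrong on the way**
- My first try at standing the rake up failed. The foot slid with the hand and stayed leaned, going back under the empty riser, and a brisk move did not help either. Easing the grip in small steps then let it swing down by gravity.
- When I set it back on the mat, the foot pressed down with about 22 N before I let go. That was the largest force I saw in the readings.

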